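# Level the grinder stand at the espresso bar

## Robot

A 6-joint arm with a two-finger parallel gripper is mounted at the origin on the work surface. World frame = base frame: x ahead of the robot, y to its left, z up, the work surface at z = 0. Lengths are in m, angles in rad, forces in N, time in s.
With the tool pointing down it reaches from about 0.35 to 0.775 m from the base axis. Payload 5.5 kg.
Tool frame: the origin (TCP) lies on the centre line of the jaws, within the pads' length; the fingertips stand 11 mm ahead of it and the grasp point (between the pads) lies 8 mm behind it (env.tip_reach is the distance from the TCP to the fingertips, in m); z points along the fingers, x is the direction in which the jaws open and shut, and the axes are right-handed (so a half turn about z gives the same grasp; the last joint's range is limited). The gripper opens to 85 mm and grips with 20 to 120 N. Pads are 22 mm wide; open, the fingers measure 114 mm over their backs; the gripper's body (76 mm by 85 mm) begins 54 mm behind the grasp point. The pads swing forward as they close: fully open they stand 13 mm farther back than shut.
Start: joints at [0.98, 0.313, 0.046, 1.304, 0, 1.431], TCP at [0.251, 0.518, 0.242] pointing down, gripper open.
Joint ranges: [-2.76, 2.76], [-0.86, 1.69], [-1.03, 1.26], [-2.2, 2.34], [-1.47, 1.5], [-3.14, 3.14]. Speed limits (rad/s): [2.57, 2.57, 3.14, 3.14, 3.14, 3.14].

## Interface

Orientations are given as a unit quaternion [w, x, y, z].
In Python, from workcell import env gives the robot as it stands.
- The arm moves only by the tool carry_out, never from a script. Its argument "moves" is one flat list of numbers, 7 for each row, row after row: the gripper command: -1 is shut, 1 is fully open, values between are in proportion, then the shift along the tool's x, y, z in m, then the turn, a rotation vector about the tool's x, y, z in degrees. A call has exactly 5 rows; each row shifts and turns the pose as measured when the row begins, along the tool's axes as they then stand; what a row does not reach is not made up. A row lasts 1/8 s, in which the tool goes at most 62.5 mm and 10.7 degrees, less where a joint would pass 70% of its speed; a pose out of reach is approached as far as the arm can. A call is refused whole if a number of a shift passes 0.0625 or a number of a turn 10.7, either way. A call with a gripper value outside its range is refused whole. The fingers move at their own pace and stop on an object; "squeeze" is the grip in N (left out, the last holds). Time passes only in rows, so rows that do not move let the fingers close, or fill a call up. It gives the time, the measured TCP pose, the force and the opening at its end, in the units of the state.
- env.get_state(): the state, without advancing time (a new reading comes with each control period).
- env.read_camera(name): name is "scene" or "top" or "wrist"; returns the picture (420x560x3 uint8, red, green, blue); there is no depth.
- env.calibration(name): a dict with "camera_matrix" (3x3 intrinsics, pixels), "rvec" (rotation vector, rad) and "tvec" (3), from world to camera coordinates, as OpenCV has them; the wrist camera has in their place "hand_eye" (4x4, takes a point from camera to tool coordinates, whose origin is the TCP and whose axes are the tool frame's). Camera axes: x right, y down, z forward; pixel columns grow to the right and rows downward; lengths in m; the calibration is good to about 2 mm. A picture is of the moment at which its call begins: read the wrist's pose just before it. calibration takes no time and is no camera call.
- env.hand_in(): hands the job in, once; it reports no verdict.
The state is a dict: "clock": time; "joint_pos": joint angles; "qvel": joint speeds; "tau": joint torques, N m; "tcp_pos": TCP position; "orientation": TCP orientation; "wrist_force": force on the tool from outside, world axes, zero at the start; "ft_torque": the same for the moment, N m; "finger_gap": finger opening in m.
Only numpy, scipy, OpenCV 4.12 (cv2) and the standard library are available. Lean on these libraries where they do the work, as an engineer would, in place of code of your own. Each camera call takes 0.05 s, during which the arm holds its last target. There are 200 camera calls.

## Task

The stand for the coffee grinder has a drawer left open and is out of level. Push the drawer fully home against its stop, then turn the knob of the stand's screw foot until the bubble of the spirit level lying on top sits centred between its two lines. Finish by pressing the level firmly flat onto the stand with the fingers, bubble still centred, and end the job there, still holding it pressed so that a colleague can tighten the lock nut; do not disturb the other things on the counter and the stand.

Things in the scene. Friction and masses are not known exactly. Their poses are not given: they have to be found in the camera images.
- stand: the grinder stand: a low steel box with a drawer in its front, on three feet; origin on the counter under its centre. x points from drawer front to back (270 mm), y across (220 mm wide). Position and yaw vary; it cannot be shoved. Two plain feet stand under the -y side; the screw foot stands beside the +y side and tips the stand about the line of the plain feet
- deck (a point): centre of the stand's flat steel top, 92 mm above the counter; axes as the stand's, z is the normal of the top
- drawer_pull (a point): middle of the front edge of the drawer's folded steel pull lip (110 mm wide along y, edge 73 to 82 mm above the counter); the lip stands 14 mm out from the drawer's front panel, a steel plate 214 mm wide, 20 to 86 mm above the counter. The point's x points into the stand, the way to push
- drawer (a joint): how far the drawer is open, m: 0 is home, grows towards the robot; starts 0.03 to 0.055. Its friction runners take about 3 N and hold it where it is left; home is a firm stop. Seated below 0.003
- foot_knob_grip (a point): on the axis, half-way up, of the black fluted knob of the screw foot: 44 mm across, 28 mm tall (106 to 134 mm above the counter), axis vertical, 148 mm to the +y side of the stand's centre line, nothing close around it at that height. Clockwise from above raises the +y side: 2.4 mm of bubble travel per rad. Turns with 0.1 N m, stays put, keeps its height, needs several grasps
- level_top (a point): centre of the top face of the loose pocket spirit level (140 x 22 x 38 mm tall, 0.18 kg) lying across the stand. x runs along it, roughly to the stand's +y side (the knob), z up. A 46 mm window in the middle of the top shows the yellow-green vial; solid metal top lies 25 to 70 mm either side of the middle. It may be pressed there or at the middle, evenly
- bubble (a joint): how far the 12 mm long bubble lies from the vial's middle, m, along the level's x; 0 is centred. It moves to the higher end, so it starts negative (knob side low), 5 to 9.5 mm off. Two black lines 16 mm apart mark the middle: centred means between them, within 2 mm either way. It takes about 1 s to settle
- tamper: bystander: steel and wood coffee tamper, 58 mm across, 92 mm tall, standing on the counter in front of the stand's -y side; origin under its centre
- cup: bystander: white espresso cup, 64 mm across, 58 mm tall, on the counter in front of the stand's +y side; origin under its centre
- spanner: bystander: flat steel spanner, 150 mm long, 8 mm thick, lying across the rear of the stand's top; origin at its middle, underside
- jug: bystander: steel milk jug, 90 mm across, 110 mm tall, on the counter at the left; origin under its centre
- portafilter: bystander: portafilter lying at the right, basket 70 mm across, 34 mm tall, black handle; origin under the basket
- funnel: bystander: aluminium dosing ring 62 mm across, 22 mm tall, at the left; origin under its centre
Not all that is in view belongs to the job. What is shaped like the part that bears level_top but blue is not meant.

How it is judged:
By the outcome, as a careful person would: the job done as asked, in the order asked, and still so for the second after the job is handed in, while the arm keeps its last pose, push and grip.
It also fails if it takes over 72 s, if anything falls off the work surface, if the arm or the gripper's body presses on something with over 40 N, if the wrist force passes 120 N, or if a joint passes its speed limit or range.

## Working session

There is one attempt and no reset: what is moved stays moved. The work goes in short steps, Python scripts to look and compute and a tool call to move; the robot and the scene stay as the last step left them, time stands still between calls to the robot, and variables do not carry over. Pictures are saved under pics/ and viewed, about 8 in all and at most 12, crops included, and the job is handed in when it is done.

Besides the shell and the picture viewer there is one more tool, called after "Request:" in YAML: its name, and indented under it one key for each argument. carry_out: Moves the arm, as the interface text tells. Its arguments: {"type":"object","properties":{"moves":{"type":"array"},"squeeze":{"type":"number"}},"required":["moves"]}

```bash
mkdir -p pics; ls
cat > h.py <<'E'
import numpy as np, cv2
from scipy.spatial.transform import Rotation as R
from workcell import env
def cam(name, st=None):
    c=env.calibration(name); K=np.array(c["camera_matrix"],float)
    if "hand_eye" in c:
        H=np.array(c["hand_eye"]); st=st or env.get_state(); q=st["orientation"]
        T=np.eye(4); T[:3,:3]=R.from_quat([q[1],q[2],q[3],q[0]]).as_matrix(); T[:3,3]=st["tcp_pos"]
        M=np.linalg.inv(T@H)
        return K,M[:3,:3],M[:3,3]
    return K,cv2.Rodrigues(np.array(c["rvec"],float))[0],np.array(c["tvec"],float).ravel()
def ray(C,px,z):
    K,Rm,t=C; px=np.atleast_2d(px).astype(float)
    d=(np.linalg.inv(K)@np.c_[px,np.ones(len(px))].T).T@Rm; o=-Rm.T@t
    return o+d*((z-o[2])/d[:,2])[:,None]
def proj(C,P):
    K,Rm,t=C; p=(K@(Rm@np.atleast_2d(P).T+t[:,None])).T; return p[:,:2]/p[:,2:]
def shot(name,f):
    st=env.get_state(); im=env.read_camera(name)[:,:,::-1].copy(); cv2.imwrite("pics/"+f,im); return im,cam(name,st)
E
python3 - <<'E'
from h import *
a,C=shot("top","top.png"); b,D=shot("scene","scene.png")
for n,c in(("top",C),("scene",D)): print(n,-c[1].T@c[2],c[0][0,0])
s=env.get_state(); print(s["clock"],s["wrist_force"],s["orientation"],s["finger_gap"])
E
```

```text
pics
top [ 0.39041974 -0.01408355  1.51149832] 533.7458066339667
scene [ 1.20606775 -0.20712221  0.97620149] 441.31715655424716
0.1 [-1.25982081 -0.55532581  0.19400272] [ 3.25640172e-04  8.47266419e-01  5.31167549e-01 -7.38101920e-04] 0.08520196946433037
```

View pics/top.png

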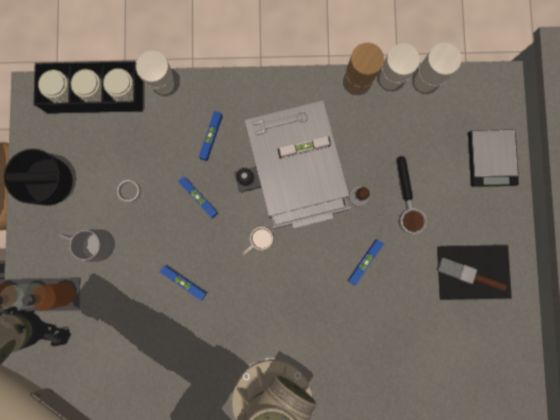

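View pics/scene.png

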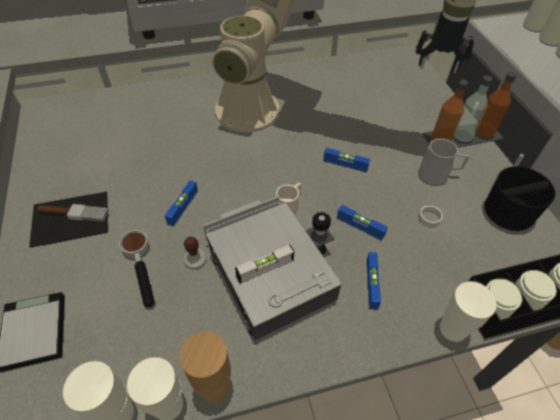

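The top view shows the stand at about (300,160), the knob at (246,176), the silver level at (304,147), the pull lip at (312,220), the cup at (261,239) and the tamper at (361,195). The blue levels are decoys.

Run:
```python
from h import *
im=cv2.imread("pics/top.png"); c=im[90:260,225:385]
cv2.imwrite("pics/c1.png",cv2.resize(c,None,fx=3.5,fy=3.5,interpolation=cv2.INTER_CUBIC))
C=cam("top")
for n,p,z in (("knob",(246,176),.134),("level",(304.5,147.5),.130),("pull",(312,221),.078),("cup",(261,238),.058),("tamper",(362,194),.08)): print(n,ray(C,p,z).round(4))
```

```text
knob [[0.6032 0.0542 0.134 ]]
level [[ 0.6762 -0.1006  0.13  ]]
pull [[ 0.4858 -0.1186  0.078 ]]
cup [[0.4437 0.0198 0.058 ]]
tamper [[ 0.5557 -0.2553  0.08  ]]
```

View pics/c1.png

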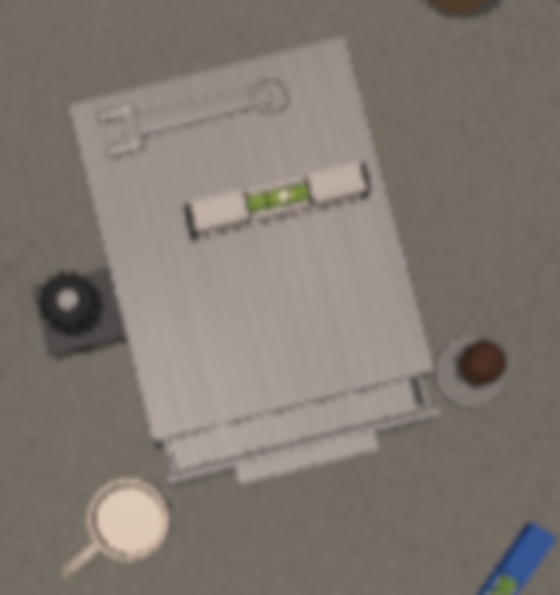

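The crop shows deck corners at (72,103), (345,38), (432,372) and (155,438). The level's top runs from (190,218) to (366,180), the knob is at (70,303), and the lip edge runs (240,481)–(377,447).

Run:
```python
from h import *
C=cam("top")
f=lambda L,z: ray(C,np.array(L)/3.5+[225,90],z)
D=f([(72,103),(345,38),(432,372),(155,438)],.092); print(D.round(4), D.mean(0).round(4))
print("sizes",[np.linalg.norm(D[i]-D[i-1]).round(4) for i in range(4)])
v=(D[0]+D[1]-D[2]-D[3]); yaw=np.arctan2(v[1],v[0]); u=D[0]+D[3]-D[1]-D[2]; print("yaw",yaw, np.arctan2(u[1],u[0])-np.pi/2)
ys=(yaw+np.arctan2(u[1],u[0])-np.pi/2)/2; X=np.array([np.cos(ys),np.sin(ys)]);Y=np.array([-X[1],X[0]])
c=D.mean(0)[:2]
for n,L,z in (("knob",[(70,303)],.134),("lev",[(190,218),(366,180)],.130),("lip",[(240,481),(377,447)],.078),("panel",[(170,478),(435,413)],.086),("cup",[(128,520)],.058),("tamper",[(483,362)],.085),("tamperbase",[(472,372)],.01)):
    P=f(L,z); d=P[:,:2]-c; print(n,P.mean(0).round(4),"in stand",np.c_[d@X,d@Y].round(4).tolist(), np.arctan2(*(P[0]-P[-1])[[1,0]]).round(3))
s=env.get_state();print(s["tcp_pos"],R.from_quat(np.roll(s["orientation"],-1)).as_matrix().round(3).tolist())
print(env.calibration("wrist")["hand_eye"])
```

```text
[[ 0.7651  0.055   0.092 ]
 [ 0.8121 -0.1585  0.092 ]
 [ 0.549  -0.2168  0.092 ]
 [ 0.5029 -0.0042  0.092 ]] [ 0.6573 -0.0811  0.092 ]
sizes [np.float64(0.2688), np.float64(0.2185), np.float64(0.2695), np.float64(0.2175)]
yaw 0.2199590910297777 0.21495472477111766
knob [0.6018 0.0568 0.134 ] in stand [[-0.0244, 0.1466]] 0.0
lev [ 0.6779 -0.1005  0.13  ] in stand [[0.0176, 0.0443], [0.0144, -0.0911]] 1.765
lip [ 0.4815 -0.1216  0.078 ] in stand [[-0.1806, 0.0527], [-0.1801, -0.0558]] 1.793
panel [ 0.4953 -0.1169  0.086 ] in stand [[-0.1661, 0.1044], [-0.1657, -0.1044]] 1.791
cup [0.4422 0.0183 0.058 ] in stand [[-0.1886, 0.1435]] 0.0
tamper [ 0.5567 -0.2572  0.085 ] in stand [[-0.1362, -0.1502]] 0.0
tamperbase [ 0.5575 -0.2608  0.01  ] in stand [[-0.1362, -0.1539]] 0.0
[0.25027415 0.51720129 0.24149138] [[0.436, 0.9, -0.001], [0.9, -0.436, -0.001], [-0.002, -0.0, -1.0]]
[[ 9.99999846e-01 -4.60134407e-04 -3.11270749e-04 -1.58938946e-03]
 [ 5.33169976e-04  9.52308609e-01  3.05136081e-01 -7.90126119e-02]
 [ 1.56022205e-04 -3.05136200e-01  9.52308708e-01 -1.30850791e-01]
 [ 0.00000000e+00  0.00000000e+00  0.00000000e+00  1.00000000e+00]]
```

Sizes agree: 269 x 218 mm, knob 147 mm to +y, yaw 12.5°. I'll plan the approach to the lip next.

```bash
cat >> h.py <<'E'
YAW=0.2175; c0=np.array([.6573,-.0811]); X=np.array([np.cos(YAW),np.sin(YAW)]); Y=np.array([-X[1],X[0]])
def W(sx,sy): return c0+sx*X+sy*Y
def plan(xy,z,ang,g=-1):
    "suggested rows from the pose as measured; ang = world angle (deg) of tool x, tool down"
    s=env.get_state(); p=np.array(s["tcp_pos"]); Rt=R.from_quat(np.roll(s["orientation"],-1))
    a=np.radians(ang); Rg=R.from_matrix(np.array([[np.cos(a),np.sin(a),0],[np.sin(a),-np.cos(a),0],[0,0,-1]]).T)
    d=np.array([*xy,z])-p; rv=(Rt.inv()*Rg).as_rotvec()
    n=int(max(np.ceil(np.linalg.norm(d)/.06),np.ceil(np.degrees(np.linalg.norm(rv))/10.2),1)); n=-(-n//5)*5
    print("clock",s["clock"],"at",p.round(4),"F",np.round(s["wrist_force"],1),"gap",round(s["finger_gap"],4),"rows",n)
    for i in range(n):
        Ri=Rt*R.from_rotvec(rv*i/n); print([g]+(Ri.inv().apply(d/n)).round(4).tolist()+np.degrees(rv/n).round(2).tolist())
E
python3 - <<'E'
from h import *
plan(W(-.225,0),.2,102.5)
E
```

```text
clock 0.1 at [0.2503 0.5172 0.2415] F [-1.3 -0.6  0.2] gap 0.0852 rows 15
[-1, -0.0334, 0.03, 0.0028, -0.0, 0.01, -2.56]
[-1, -0.0347, 0.0285, 0.0028, -0.0, 0.01, -2.56]
[-1, -0.0359, 0.0269, 0.0028, -0.0, 0.01, -2.56]
[-1, -0.0371, 0.0253, 0.0028, -0.0, 0.01, -2.56]
[-1, -0.0382, 0.0236, 0.0028, -0.0, 0.01, -2.56]
[-1, -0.0392, 0.0219, 0.0028, -0.0, 0.01, -2.56]
[-1, -0.0401, 0.0201, 0.0028, -0.0, 0.01, -2.56]
[-1, -0.041, 0.0183, 0.0028, -0.0, 0.01, -2.56]
[-1, -0.0418, 0.0165, 0.0028, -0.0, 0.01, -2.56]
[-1, -0.0425, 0.0146, 0.0028, -0.0, 0.01, -2.56]
[-1, -0.0431, 0.0127, 0.0028, -0.0, 0.01, -2.56]
[-1, -0.0436, 0.0108, 0.0028, -0.0, 0.01, -2.56]
[-1, -0.044, 0.0088, 0.0028, -0.0, 0.01, -2.56]
[-1, -0.0444, 0.0068, 0.0028, -0.0, 0.01, -2.56]
[-1, -0.0446, 0.0049, 0.0028, -0.0, 0.01, -2.56]
```

Request:
carry_out:
  moves: [-1, -0.033, 0.03, 0.003, 0, 0, -2.6, -1, -0.035, 0.0285, 0.003, 0, 0, -2.6, -1, -0.036, 0.027, 0.003, 0, 0, -2.6, -1, -0.037, 0.025, 0.003, 0, 0, -2.6, -1, -0.038, 0.0235, 0.003, 0, 0, -2.6]

```text
clock: 0.72
tcp_pos: [0.3137, 0.2983, 0.2236]
orientation: [0.001, 0.777, 0.629, -0.002]
wrist_force: [1.2, 0.8, -0.4]
finger_gap: -0.0003
```

Request:
carry_out:
  moves: [-1, -0.039, 0.022, 0.003, 0, 0, -2.6, -1, -0.04, 0.02, 0.003, 0, 0, -2.6, -1, -0.041, 0.018, 0.003, 0, 0, -2.6, -1, -0.042, 0.0165, 0.003, 0, 0, -2.6, -1, -0.0425, 0.0145, 0.003, 0, 0, -2.6]

```text
clock: 1.35
tcp_pos: [0.3804, 0.0768, 0.2078]
orientation: [0.0, 0.698, 0.716, -0.003]
wrist_force: [0.1, 0.2, -0.3]
finger_gap: -0.0001
```

Request:
carry_out:
  moves: [-1, -0.043, 0.0125, 0.003, 0, 0, -2.6, -1, -0.0435, 0.011, 0.003, 0, 0, -2.6, -1, -0.044, 0.009, 0.003, 0, 0, -2.6, -1, -0.0445, 0.007, 0.003, 0, 0, -2.6, -1, -0.0445, 0.005, 0.003, 0, 0, -2.6]

```text
clock: 1.98
tcp_pos: [0.4507, -0.1437, 0.1918]
orientation: [-0.001, 0.61, 0.792, -0.003]
wrist_force: [1.4, 0.9, 1.0]
finger_gap: -0.0
```

Run:
```python
from h import *
plan(W(-.225,0),.078,102.5)
im,C=shot("wrist","w1.png")
```

```text
clock 1.975 at [ 0.4507 -0.1437  0.1918] F [1.4 0.9 1. ] gap -0.0 rows 5
[-1, 0.0034, -0.0017, 0.0228, -0.06, 0.02, 0.47]
[-1, 0.0034, -0.0017, 0.0228, -0.06, 0.02, 0.47]
[-1, 0.0034, -0.0018, 0.0228, -0.06, 0.02, 0.47]
[-1, 0.0033, -0.0018, 0.0228, -0.06, 0.02, 0.47]
[-1, 0.0033, -0.0019, 0.0228, -0.06, 0.02, 0.47]
```

View pics/w1.png

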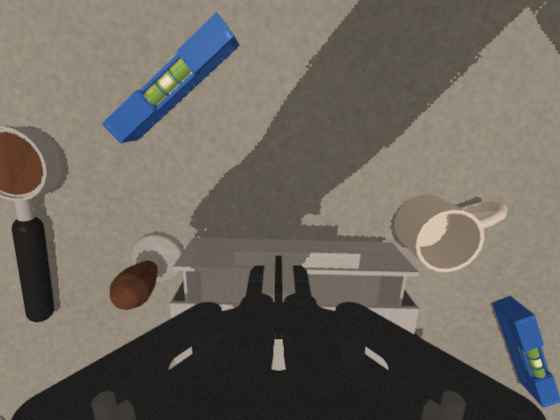

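The wrist view shows the lip at about (305,258), clear of the cup (440,232) and tamper (150,270), with the closed fingers centred on the drawer. I'll descend in front of it and push.

Request:
carry_out:
  moves: [-1, 0.0035, -0.004, 0.023, 0, 0, 0.4, -1, 0.0035, -0.004, 0.023, 0, 0, 0.4, -1, 0.0035, -0.003, 0.023, 0, 0, 0.4, -1, 0.0035, -0.002, 0.023, 0, 0, 0.4, -1, 0.0035, 0, 0.022, 0, 0, 0.4]

```text
clock: 2.65
tcp_pos: [0.4358, -0.1374, 0.0739]
orientation: [0.001, 0.627, 0.779, -0.003]
wrist_force: [-0.4, -0.4, -0.3]
finger_gap: -0.0
```

Request:
carry_out:
  moves: [-1, 0, 0.01, 0, 0, 0, 0, -1, 0, 0.01, 0, 0, 0, 0, -1, 0, 0.01, 0, 0, 0, 0, -1, 0, 0.01, 0, 0, 0, 0, -1, 0, 0.01, 0, 0, 0, 0]

```text
clock: 3.28
tcp_pos: [0.4862, -0.1257, 0.0741]
orientation: [-0.0, 0.627, 0.779, -0.005]
wrist_force: [-3.4, -0.2, -0.5]
finger_gap: 0.0002
```

Run:
```python
from h import *
s=env.get_state();d=np.array(s["tcp_pos"][:2])-c0;print(d@X,d@Y,s["tcp_pos"][2],np.array(s["wrist_force"])[:2]@X)
plan(W(-.14,0),.078,102.5)
```

```text
-0.17670475939051472 -0.006575520941869665 0.07408166054506983 -3.3475057731466884
clock 3.275 at [ 0.4862 -0.1257  0.0741] F [-3.4 -0.2 -0.5] gap 0.0002 rows 5
[-1, 0.0013, 0.0073, -0.0008, -0.09, 0.07, -0.04]
[-1, 0.0013, 0.0073, -0.0008, -0.09, 0.07, -0.04]
[-1, 0.0013, 0.0073, -0.0008, -0.09, 0.07, -0.04]
[-1, 0.0013, 0.0073, -0.0008, -0.09, 0.07, -0.04]
[-1, 0.0013, 0.0073, -0.0008, -0.09, 0.07, -0.04]
```

Request:
carry_out:
  moves: [-1, 0, 0.006, 0, 0, 0, 0, -1, 0, 0.006, 0, 0, 0, 0, -1, 0, 0.005, 0, 0, 0, 0, -1, 0, 0.004, 0, 0, 0, 0, -1, 0, 0.004, 0, 0, 0, 0]

```text
clock: 3.9
tcp_pos: [0.5043, -0.1213, 0.0738]
orientation: [-0.005, 0.628, 0.778, -0.012]
wrist_force: [-17.4, -5.9, 13.3]
finger_gap: -0.0003
```

Request:
carry_out:
  moves: [-1, 0, 0.004, 0, 0, 0, 0, -1, 0, 0.003, 0, 0, 0, 0, -1, 0, 0.003, 0, 0, 0, 0, -1, 0, 0.003, 0, 0, 0, 0, -1, 0, 0.003, 0, 0, 0, 0]

```text
clock: 4.53
tcp_pos: [0.5041, -0.1213, 0.0743]
orientation: [-0.014, 0.63, 0.776, -0.026]
wrist_force: [-11.8, -3.3, 8.8]
finger_gap: 0.0001
```

It stopped firmly at lip x ≈ -0.148, which matches panel flush plus 14 mm. I'll retreat and rise.

Request:
carry_out:
  moves: [-1, 0, -0.015, 0, 0, 0, 0, -1, 0, -0.02, 0, 0, 0, 0, -1, 0, -0.005, -0.04, 0, 0, 0, 0, 0, 0, -0.05, 0, 0, 0, 1, 0, 0, -0.04, 0, 0, 0]

```text
clock: 5.15
tcp_pos: [0.4701, -0.1262, 0.2071]
orientation: [-0.014, 0.63, 0.776, -0.024]
wrist_force: [0.3, -0.5, 0.1]
finger_gap: 0.0362
```

Run:
```python
from h import *
im,C=shot("wrist","w2.png"); t,T=shot("top","t2.png")
cv2.imwrite("pics/c2.png",np.hstack([cv2.resize(t[90:260,225:385],(395,420),interpolation=cv2.INTER_CUBIC),im[:,80:480]]))
s=env.get_state();print(np.degrees(s["joint_pos"]).round(0))
K=(ray(T,[[70/3.5+225,303/3.5+90]],.134)[0,:2]+W(-.0244,.148))/2; print("knob",K)
plan(K,.18,190,1)
```

```text
[-23.  11. -11.  70.  -2. -35.]
knob [0.60165794 0.05747655]
clock 5.25 at [ 0.4727 -0.1272  0.21  ] F [ 0.5  0.6 -0. ] gap 0.0509 rows 10
[1, 0.0155, 0.0165, 0.002, -0.27, -0.16, -8.82]
[1, 0.0128, 0.0187, 0.0021, -0.27, -0.16, -8.82]
[1, 0.0097, 0.0204, 0.0021, -0.27, -0.16, -8.82]
[1, 0.0065, 0.0217, 0.0022, -0.27, -0.16, -8.82]
[1, 0.0031, 0.0224, 0.0023, -0.27, -0.16, -8.82]
[1, -0.0003, 0.0226, 0.0024, -0.27, -0.16, -8.82]
[1, -0.0038, 0.0223, 0.0025, -0.27, -0.16, -8.82]
[1, -0.0072, 0.0214, 0.0026, -0.27, -0.16, -8.82]
[1, -0.0103, 0.02, 0.0028, -0.27, -0.16, -8.82]
[1, -0.0133, 0.0182, 0.0029, -0.27, -0.16, -8.82]
```

View pics/c2.png

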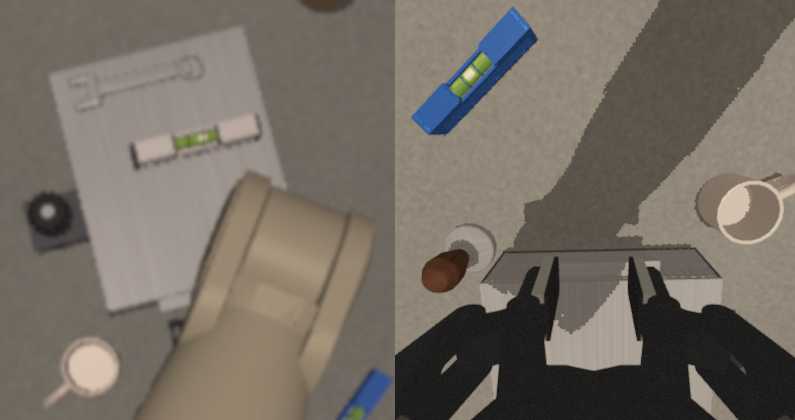

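The drawer front is now flush with the stand, so the drawer is home. I'll take a close look at the bubble on the way to the knob.

Run:
```python
from h import *
plan(W(.036,-.0234),.2,101,1)
```

```text
clock 5.25 at [ 0.4727 -0.1272  0.21  ] F [ 0.5  0.6 -0. ] gap 0.0509 rows 5
[1, -0.0031, 0.0453, -0.0002, -0.55, 0.14, 0.16]
[1, -0.003, 0.0453, 0.0003, -0.55, 0.14, 0.16]
[1, -0.0029, 0.0453, 0.0007, -0.55, 0.14, 0.16]
[1, -0.0027, 0.0453, 0.0011, -0.55, 0.14, 0.16]
[1, -0.0026, 0.0453, 0.0016, -0.55, 0.14, 0.16]
```

Request:
carry_out:
  moves: [1, -0.003, 0.045, 0, -0.6, 0.2, 0.2, 1, -0.003, 0.045, 0, -0.6, 0.2, 0.2, 1, -0.003, 0.045, 0.001, -0.6, 0.2, 0.2, 1, -0.003, 0.045, 0.001, -0.5, 0.1, 0.1, 1, -0.002, 0.035, 0.0015, -0.5, 0.1, 0.1]

```text
clock: 5.88
tcp_pos: [0.692, -0.0981, 0.2006]
orientation: [0.003, 0.637, 0.771, 0.005]
wrist_force: [-0.3, -0.0, -0.0]
finger_gap: 0.0855
```

Request:
carry_out:
  moves: [1, 0, 0, 0, 0, 0, 0, 1, 0, 0, 0, 0, 0, 0, 1, 0, 0, 0, 0, 0, 0, 1, 0, 0, 0, 0, 0, 0, 1, 0, 0, 0, 0, 0, 0]

```text
clock: 6.5
tcp_pos: [0.6913, -0.098, 0.1985]
orientation: [0.002, 0.637, 0.771, 0.005]
wrist_force: [0.2, 0.5, 0.9]
finger_gap: 0.0854
```

Run:
```python
from h import *
im,C=shot("wrist","w3.png")
print(proj(C,[*W(.016,-.0234),.13]).round(0),C[0][0,0])
K=[.6017,.0575]; plan(K,.18,190,1)
```

```text
[[279. 214.]] 306.0548012768843
clock 6.55 at [ 0.6914 -0.0981  0.1986] F [-0.4 -0.2  0. ] gap 0.0856 rows 10
[1, 0.017, -0.0059, 0.0019, 0.06, 0.03, -8.91]
[1, 0.0177, -0.0032, 0.0019, 0.06, 0.03, -8.91]
[1, 0.0179, -0.0004, 0.0019, 0.06, 0.03, -8.91]
[1, 0.0178, 0.0024, 0.0019, 0.06, 0.03, -8.91]
[1, 0.0172, 0.0051, 0.0019, 0.06, 0.03, -8.91]
[1, 0.0162, 0.0077, 0.0019, 0.06, 0.03, -8.91]
[1, 0.0148, 0.0101, 0.0019, 0.06, 0.03, -8.91]
[1, 0.0131, 0.0123, 0.0019, 0.06, 0.03, -8.91]
[1, 0.011, 0.0142, 0.0019, 0.06, 0.03, -8.91]
[1, 0.0087, 0.0157, 0.0019, 0.06, 0.03, -8.91]
```

View pics/w3.png

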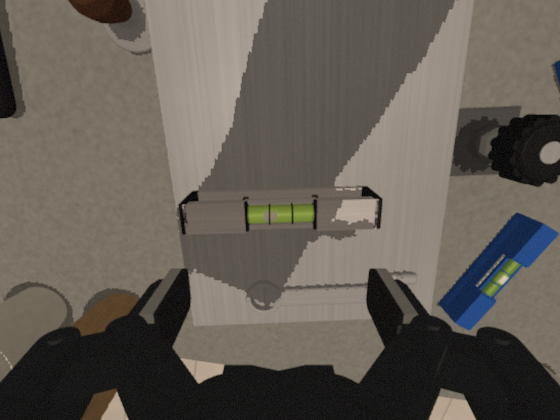

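The level is at (281,214), with lines near x=269 and 292 and a bubble left of centre. The knob top is at about (551,152). I'll read the vial as a profile.

```bash
cat >> h.py <<'E'
def vial(im,r0,r1,x0,x1):
    a=im[r0:r1,x0:x1].astype(int).mean(0).round().astype(int); print([(x0+i,*v[::-1]) for i,v in enumerate(a.tolist())])
E
python3 - <<'E'
from h import *
s=env.get_state(); C=cam("wrist",s); print(ray(C,[551,152],.134), ray(C,[[183,214],[380,211]],.13))
im=cv2.imread("pics/w3.png"); vial(im,210,219,242,320)
cv2.imwrite("pics/c3.png",cv2.resize(im[195:235,235:325],None,fx=8,fy=8,interpolation=cv2.INTER_NEAREST))
E
```

```text
[[0.60385072 0.05991928 0.134     ]] [[ 0.69015665 -0.16519243  0.13      ]
 [ 0.66280813 -0.03317248  0.13      ]]
[(242, 110, 100, 91), (243, 110, 100, 91), (244, 90, 81, 74), (245, 33, 30, 28), (246, 14, 12, 11), (247, 56, 67, 25), (248, 96, 113, 42), (249, 119, 137, 56), (250, 126, 143, 62), (251, 126, 143, 62), (252, 126, 143, 62), (253, 126, 143, 62), (254, 126, 143, 62), (255, 127, 144, 63), (256, 127, 144, 62), (257, 128, 144, 63), (258, 127, 144, 62), (259, 127, 144, 63), (260, 127, 144, 62), (261, 128, 145, 62), (262, 130, 144, 67), (263, 133, 138, 83), (264, 134, 129, 97), (265, 135, 130, 98), (266, 134, 129, 97), (267, 134, 129, 98), (268, 110, 105, 79), (269, 56, 53, 42), (270, 108, 104, 79), (271, 134, 128, 97), (272, 135, 130, 99), (273, 134, 129, 98), (274, 135, 129, 99), (275, 134, 128, 98), (276, 134, 132, 94), (277, 132, 141, 79), (278, 131, 148, 65), (279, 128, 145, 62), (280, 128, 145, 63), (281, 129, 146, 64), (282, 128, 145, 63), (283, 129, 146, 63), (284, 128, 145, 62), (285, 129, 145, 64), (286, 129, 146, 64), (287, 128, 146, 63), (288, 129, 146, 64), (289, 129, 146, 64), (290, 125, 143, 61), (291, 96, 112, 44), (292, 45, 50, 24), (293, 97, 110, 47), (294, 128, 145, 63), (295, 128, 145, 63), (296, 128, 145, 63), (297, 128, 145, 63), (298, 128, 146, 62), (299, 128, 146, 64), (300, 128, 145, 63), (301, 129, 145, 63), (302, 128, 145, 62), (303, 128, 145, 63), (304, 128, 145, 63), (305, 128, 145, 63), (306, 129, 146, 64), (307, 129, 146, 64), (308, 128, 146, 63), (309, 128, 145, 63), (310, 128, 145, 63), (311, 124, 142, 59), (312, 114, 133, 51), (313, 94, 111, 40), (314, 50, 57, 22), (315, 17, 16, 14), (316, 52, 47, 42), (317, 94, 85, 77), (318, 111, 101, 92), (319, 111, 101, 92)]
```

View pics/c3.png

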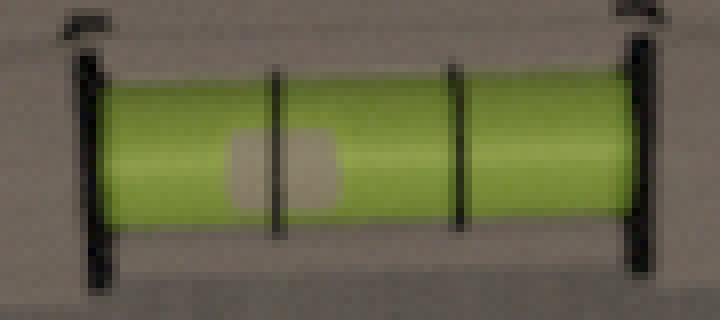

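The bubble is at -7.3 mm (centre px 270.0 against 280.55, 1.444 px/mm), so the knob needs about 174° clockwise. Moving above the knob.

Request:
carry_out:
  moves: [1, 0.017, -0.006, 0.002, 0, 0, -8.9, 1, 0.0177, -0.003, 0.002, 0, 0, -8.9, 1, 0.018, 0, 0.002, 0, 0, -8.9, 1, 0.018, 0.0025, 0.002, 0, 0, -8.9, 1, 0.017, 0.005, 0.002, 0, 0, -8.9]

```text
clock: 7.18
tcp_pos: [0.6455, -0.0201, 0.1898]
orientation: [0.005, 0.287, 0.958, 0.004]
wrist_force: [0.4, -0.6, -0.2]
finger_gap: 0.0853
```

Request:
carry_out:
  moves: [1, 0.016, 0.008, 0.002, 0, 0, -8.9, 1, 0.015, 0.01, 0.002, 0, 0, -8.9, 1, 0.013, 0.0123, 0.002, 0, 0, -8.9, 1, 0.011, 0.0142, 0.002, 0, 0, -8.9, 1, 0.009, 0.0157, 0.002, 0, 0, -8.9]

```text
clock: 7.8
tcp_pos: [0.5965, 0.0584, 0.1811]
orientation: [0.008, -0.11, 0.994, 0.001]
wrist_force: [0.3, 0.4, 0.3]
finger_gap: 0.0854
```

Run:
```python
from h import *
im,C=shot("wrist","w4.png"); print(proj(C,[.6028,.0587,.134]))
plan([.6028,.0587],.18,190,1)
```

```text
[[266.86719519 243.07039495]]
clock 7.85 at [0.5949 0.0603 0.1809] F [-1.8  0.6 -0.3] gap 0.0851 rows 5
[1, -0.0015, -0.0007, 0.0002, 0.03, 0.17, 0.6]
[1, -0.0015, -0.0006, 0.0002, 0.03, 0.17, 0.6]
[1, -0.0015, -0.0006, 0.0002, 0.03, 0.17, 0.6]
[1, -0.0015, -0.0006, 0.0002, 0.03, 0.17, 0.6]
[1, -0.0015, -0.0006, 0.0002, 0.03, 0.17, 0.6]
```

View pics/w4.png

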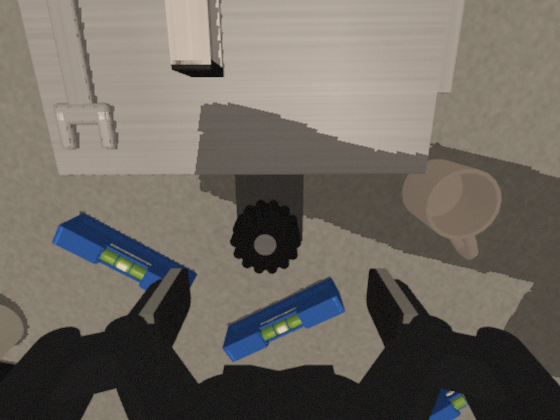

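Knob disc at (265,244) matches the predicted (267,243). Descending and gripping.

Request:
carry_out:
  moves: [1, -0.002, -0.001, 0.01, 0, 0.2, 0.6, 1, -0.002, -0.001, 0.014, 0, 0.2, 0.6, 1, -0.002, -0.0005, 0.015, 0, 0.2, 0.6, 1, -0.0015, -0.0005, 0.015, 0, 0.2, 0.6, 1, -0.001, 0, 0.014, 0, 0, 0.5]

```text
clock: 8.48
tcp_pos: [0.6064, 0.0574, 0.1088]
orientation: [0.001, -0.082, 0.997, 0.001]
wrist_force: [-0.5, 0.4, -0.2]
finger_gap: 0.0854
```

Request:
carry_out:
  moves: [1, 0, 0, 0, 0, 0, 0, -1, 0, 0, 0, 0, 0, 0, -1, 0, 0, 0, 0, 0, 0, -1, 0, 0, 0, 0, 0, 0, -1, 0, 0, 0, 0, 0, 0]
  squeeze: 30

```text
clock: 9.1
tcp_pos: [0.606, 0.0573, 0.1076]
orientation: [-0.0, -0.082, 0.997, 0.001]
wrist_force: [1.5, -0.4, -3.5]
finger_gap: 0.0431
```

Run:
```python
from h import *
s=env.get_state(); print(s["joint_pos"],s["ft_torque"]); plan([.6038,.0587],.112,190,-1)
```

```text
[-0.03842939  0.44673772 -0.09490467  1.02959317  0.00181719 -1.77254022] [-0.05396919 -0.18021979 -0.02232244]
clock 9.1 at [0.606  0.0573 0.1076] F [ 1.5 -0.4 -3.5] gap 0.0431 rows 5
[-1, 0.0004, 0.0004, -0.0009, 0.02, -0.0, -0.13]
[-1, 0.0004, 0.0004, -0.0009, 0.02, -0.0, -0.13]
[-1, 0.0004, 0.0004, -0.0009, 0.02, -0.0, -0.13]
[-1, 0.0004, 0.0004, -0.0009, 0.02, -0.0, -0.13]
[-1, 0.0004, 0.0004, -0.0009, 0.02, -0.0, -0.13]
```

Gripped at 43 mm. Turning clockwise.

Request:
carry_out:
  moves: [-1, 0, 0, 0, 0, 0, 10, -1, 0, 0, 0, 0, 0, 10, -1, 0, 0, 0, 0, 0, 10, -1, 0, 0, 0, 0, 0, 10, -1, 0, 0, 0, 0, 0, 10]

```text
clock: 9.72
tcp_pos: [0.6028, 0.0582, 0.1076]
orientation: [-0.003, 0.359, 0.933, 0.0]
wrist_force: [-1.6, 2.6, -1.9]
finger_gap: 0.0432
```

Run:
```python
from h import *
s=env.get_state(); print(np.round(s["joint_pos"],3),np.round(s["ft_torque"],2)); plan([.605,.058],.108,190-50,-1)
```

```text
[-0.037  0.445 -0.098  1.034  0.002 -0.873] [-0.02 -0.3   0.11]
clock 9.725 at [0.6028 0.0582 0.1076] F [-1.6  2.6 -1.9] gap 0.0432 rows 5
[-1, -0.0004, 0.0003, -0.0001, -0.02, -0.06, -0.42]
[-1, -0.0004, 0.0003, -0.0001, -0.02, -0.06, -0.42]
[-1, -0.0004, 0.0003, -0.0001, -0.02, -0.06, -0.42]
[-1, -0.0004, 0.0003, -0.0001, -0.02, -0.06, -0.42]
[-1, -0.0004, 0.0003, -0.0001, -0.02, -0.06, -0.42]
```

Request:
carry_out:
  moves: [-1, 0, 0, 0, 0, 0, 10, -1, 0, 0, 0, 0, 0, 10, -1, 0, 0, 0, 0, 0, 10, -1, 0, 0, 0, 0, 0, 10, -1, 0, 0, 0, 0, 0, 10]

```text
clock: 10.35
tcp_pos: [0.6014, 0.0613, 0.1077]
orientation: [-0.004, 0.728, 0.685, -0.001]
wrist_force: [-0.4, 3.0, -3.4]
finger_gap: 0.043
```

Request:
carry_out:
  moves: [-1, 0, 0, 0, 0, 0, 10, -1, 0, 0, 0, 0, 0, 10, -1, 0, 0, 0, 0, 0, 10, -1, 0, 0, 0, 0, 0, 10, -1, 0, 0, 0, 0, 0, 10]

```text
clock: 10.98
tcp_pos: [0.6031, 0.0644, 0.1077]
orientation: [-0.004, 0.953, 0.301, -0.0]
wrist_force: [2.2, 1.6, -3.8]
finger_gap: 0.0432
```

Request:
carry_out:
  moves: [-1, 0, 0, 0, 0, 0, 9, -1, 0, 0, 0, 0, 0, 9, -1, 0, 0, 0, 0, 0, 0, -1, 0, 0, 0, 0, 0, 0, -1, 0, 0, 0, 0, 0, 0]

```text
clock: 11.6
tcp_pos: [0.6042, 0.0649, 0.1077]
orientation: [-0.004, 0.989, 0.147, 0.0]
wrist_force: [1.3, -0.1, -2.8]
finger_gap: 0.043
```

Run:
```python
from h import *
s=env.get_state(); print(np.round(s["joint_pos"],3),np.round(s["ft_torque"],2)); plan([.605,.058],.108,16,-1)
im,C=shot("wrist","w5.png"); t,T=shot("top","t5.png"); print(proj(C,[.6765,-.0992,.13]))
b,_=shot("scene","s5.png")
cv2.imwrite("pics/c5.png",np.hstack([im[:,:400],cv2.resize(b[230:300,230:300],(400,420),interpolation=cv2.INTER_CUBIC)]))
```

```text
[-0.029  0.445 -0.098  1.028  0.008  1.248] [-0.12 -0.11 -0.02]
clock 11.6 at [0.6042 0.0649 0.1077] F [ 1.3 -0.1 -2.8] gap 0.043 rows 5
[-1, -0.0003, 0.0014, -0.0001, -0.08, -0.02, 0.17]
[-1, -0.0002, 0.0014, -0.0001, -0.08, -0.02, 0.17]
[-1, -0.0002, 0.0014, -0.0001, -0.08, -0.02, 0.17]
[-1, -0.0002, 0.0014, -0.0001, -0.08, -0.02, 0.17]
[-1, -0.0002, 0.0014, -0.0001, -0.08, -0.02, 0.17]
[[317.97033485 569.536263  ]]
```

View pics/c5.png

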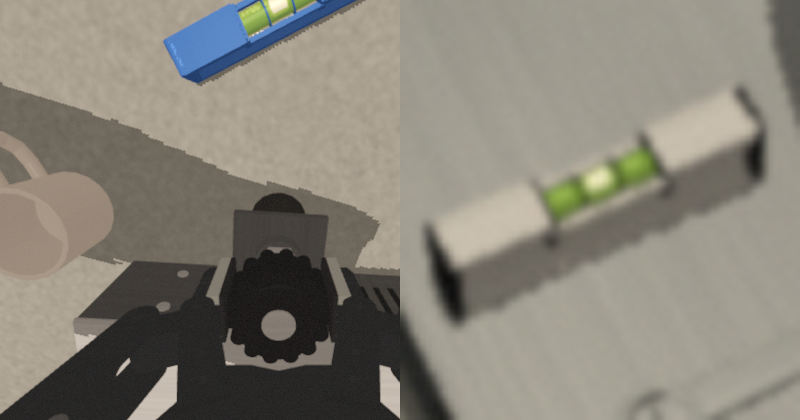

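The scene view shows the bubble between the lines, close to centred. I'll release, rise and go look from above.

Request:
carry_out:
  moves: [1, 0, 0, 0, 0, 0, 0, 1, 0, 0, 0, 0, 0, 0, 1, 0, 0, 0, 0, 0, 0, 1, 0, 0, -0.02, 0, 0, 0, 1, 0, 0, -0.06, 0, 0, 0]

```text
clock: 12.38
tcp_pos: [0.6008, 0.0642, 0.1848]
orientation: [-0.005, 0.989, 0.146, -0.005]
wrist_force: [0.7, -0.0, 1.0]
finger_gap: 0.0856
```

Run:
```python
from h import *
plan([.6765+.02*X[0],-.0992+.02*X[1]],.2,101.5,1)
```

```text
clock 12.375 at [0.6008 0.0642 0.1848] F [ 0.7 -0.   1. ] gap 0.0856 rows 10
[1, 0.0045, 0.018, -0.0017, -0.08, -0.01, -8.47]
[1, 0.0018, 0.0184, -0.0017, -0.08, -0.01, -8.47]
[1, -0.0009, 0.0185, -0.0017, -0.08, -0.01, -8.47]
[1, -0.0037, 0.0182, -0.0017, -0.08, -0.01, -8.47]
[1, -0.0063, 0.0174, -0.0016, -0.08, -0.01, -8.47]
[1, -0.0088, 0.0163, -0.0016, -0.08, -0.01, -8.47]
[1, -0.0111, 0.0149, -0.0016, -0.08, -0.01, -8.47]
[1, -0.0132, 0.0131, -0.0016, -0.08, -0.01, -8.47]
[1, -0.0149, 0.011, -0.0015, -0.08, -0.01, -8.47]
[1, -0.0164, 0.0087, -0.0015, -0.08, -0.01, -8.47]
```

Request:
carry_out:
  moves: [1, 0.0045, 0.018, -0.002, 0, 0, -8.5, 1, 0.002, 0.0184, -0.002, 0, 0, -8.5, 1, -0.001, 0.0185, -0.002, 0, 0, -8.5, 1, -0.0037, 0.018, -0.002, 0, 0, -8.5, 1, -0.006, 0.0174, -0.0016, 0, 0, -8.5]

```text
clock: 13.0
tcp_pos: [0.6535, -0.0153, 0.202]
orientation: [-0.003, 0.862, 0.507, 0.003]
wrist_force: [0.8, -0.2, 0.5]
finger_gap: 0.0852
```

Request:
carry_out:
  moves: [1, -0.009, 0.016, -0.0016, 0, 0, -8.5, 1, -0.011, 0.015, -0.0016, 0, 0, -8.5, 1, -0.013, 0.013, -0.0016, 0, 0, -8.3, 1, -0.015, 0.011, -0.0015, 0, 0, -8, 1, -0.012, 0.006, -0.0015, 0, 0, -6]

```text
clock: 13.62
tcp_pos: [0.7023, -0.0918, 0.21]
orientation: [-0.002, 0.632, 0.775, 0.004]
wrist_force: [-0.4, -0.3, 0.4]
finger_gap: 0.0855
```

Run:
```python
from h import *
im,C=shot("wrist","w6.png"); print(proj(C,[.6765,-.0992,.13]))
vial(im,209,216,235,325)
cv2.imwrite("pics/c6.png",np.hstack([im[:,100:480],cv2.resize(im[180:250,235:325],(420,420),interpolation=cv2.INTER_CUBIC)]))
plan([.6765,-.0992],.2,101.5,1)
```

```text
[[275.38521964 192.06106888]]
[(235, 103, 94, 86), (236, 103, 94, 86), (237, 103, 94, 86), (238, 102, 93, 85), (239, 94, 85, 79), (240, 75, 70, 65), (241, 73, 68, 63), (242, 84, 78, 73), (243, 94, 88, 80), (244, 97, 90, 82), (245, 96, 89, 81), (246, 94, 87, 79), (247, 93, 85, 79), (248, 94, 87, 80), (249, 94, 88, 80), (250, 96, 89, 81), (251, 95, 89, 80), (252, 94, 87, 79), (253, 93, 86, 79), (254, 92, 85, 78), (255, 93, 86, 79), (256, 94, 87, 80), (257, 95, 88, 81), (258, 95, 88, 81), (259, 95, 89, 81), (260, 96, 90, 83), (261, 98, 91, 84), (262, 97, 89, 82), (263, 96, 89, 82), (264, 95, 88, 81), (265, 94, 88, 81), (266, 95, 88, 81), (267, 94, 88, 80), (268, 94, 87, 80), (269, 95, 88, 81), (270, 94, 87, 80), (271, 95, 87, 81), (272, 94, 87, 80), (273, 94, 87, 80), (274, 94, 87, 80), (275, 93, 87, 80), (276, 93, 86, 80), (277, 93, 86, 79), (278, 93, 85, 79), (279, 93, 86, 79), (280, 93, 87, 79), (281, 93, 86, 79), (282, 93, 86, 80), (283, 94, 86, 80), (284, 94, 87, 79), (285, 95, 89, 82), (286, 95, 88, 81), (287, 95, 88, 81), (288, 94, 87, 80), (289, 94, 87, 80), (290, 92, 86, 79), (
[... 264 characters left out ...]
 (305, 85, 81, 73), (306, 83, 77, 71), (307, 84, 78, 71), (308, 91, 84, 77), (309, 97, 90, 82), (310, 98, 91, 83), (311, 100, 92, 84), (312, 98, 91, 84), (313, 97, 89, 81), (314, 97, 89, 82), (315, 98, 91, 84), (316, 98, 89, 82), (317, 98, 90, 82), (318, 99, 91, 83), (319, 98, 91, 83), (320, 98, 90, 83), (321, 97, 89, 83), (322, 95, 87, 81), (323, 95, 87, 80), (324, 96, 88, 81)]
clock 13.675 at [ 0.703  -0.0933  0.21  ] F [ 0.5 -0.6 -0.1] gap 0.0851 rows 5
[1, -0.0001, -0.0054, 0.002, 0.05, -0.07, 0.03]
[1, -0.0001, -0.0054, 0.002, 0.05, -0.07, 0.03]
[1, -0.0001, -0.0054, 0.002, 0.05, -0.07, 0.03]
[1, -0.0001, -0.0054, 0.002, 0.05, -0.07, 0.03]
[1, -0.0001, -0.0054, 0.002, 0.05, -0.07, 0.03]
```

View pics/c6.png

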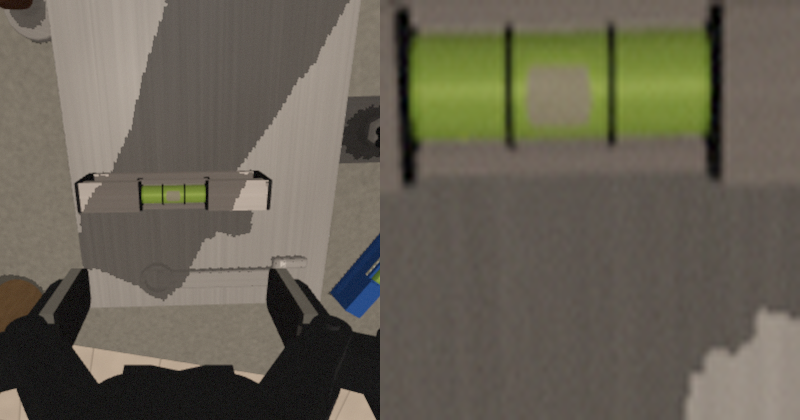

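Lines sit at 508.5 and 612 with the bubble centred at 559, so the offset is about -0.2 mm. Now to the press.

Run:
```python
from h import *
C=cam("wrist"); print(ray(C,[[274,195],[178,196],[370,194]],.13))
p=ray(C,[274,195],.13)[0]; a=ray(C,[[178,196],[370,194]],.13); d=a[1]-a[0]; print(np.degrees(np.arctan2(d[1],d[0])))
plan(p[:2]*.6+.4*np.array([.6779,-.1005]),.15,101.5,1)
```

```text
[[ 0.67964381 -0.10140555  0.13      ]
 [ 0.69397373 -0.16801293  0.13      ]
 [ 0.66528747 -0.03467535  0.13      ]]
102.14155325583852
clock 13.675 at [ 0.703  -0.0933  0.21  ] F [ 0.5 -0.6 -0.1] gap 0.0851 rows 5
[1, -0.0006, -0.0051, 0.012, 0.05, -0.07, 0.03]
[1, -0.0006, -0.0051, 0.012, 0.05, -0.07, 0.03]
[1, -0.0006, -0.0051, 0.012, 0.05, -0.07, 0.03]
[1, -0.0006, -0.0051, 0.012, 0.05, -0.07, 0.03]
[1, -0.0006, -0.005, 0.012, 0.05, -0.07, 0.03]
```

Request:
carry_out:
  moves: [1, -0.0006, -0.006, 0.011, 0, 0, 0, 1, -0.0006, -0.006, 0.011, 0, 0, 0, 1, -0.0006, -0.005, 0.011, 0, 0, 0, 1, -0.0006, -0.005, 0.011, 0, 0, 0, 1, 0, -0.003, 0.008, 0, 0, 0]

```text
clock: 14.3
tcp_pos: [0.6787, -0.1, 0.1571]
orientation: [-0.0, 0.635, 0.773, 0.004]
wrist_force: [0.8, -1.0, 0.2]
finger_gap: 0.0852
```

Request:
carry_out:
  moves: [1, 0, 0, 0, 0, 0, 0, 1, 0, 0, 0, 0, 0, 0, 1, 0, 0, 0, 0, 0, 0, 1, 0, 0, 0, 0, 0, 0, 1, 0, 0, 0, 0, 0, 0]

```text
clock: 14.92
tcp_pos: [0.6793, -0.0996, 0.1581]
orientation: [0.0, 0.635, 0.772, 0.005]
wrist_force: [0.2, -0.4, 0.1]
finger_gap: 0.0855
```

Run:
```python
from h import *
im,C=shot("wrist","w7.png"); print(proj(C,[.679,-.101,.13]))
plan([.679,-.101],.133,101.8,1)
```

```text
[[276.97065199 258.64482999]]
clock 14.975 at [ 0.6793 -0.0996  0.1581] F [ 0.2 -0.2  0.8] gap 0.0854 rows 5
[1, -0.0003, -0.0001, 0.005, 0.09, -0.06, -0.13]
[1, -0.0003, -0.0001, 0.005, 0.09, -0.06, -0.13]
[1, -0.0003, -0.0001, 0.005, 0.09, -0.06, -0.13]
[1, -0.0003, -0.0001, 0.005, 0.09, -0.06, -0.13]
[1, -0.0003, -0.0001, 0.005, 0.09, -0.06, -0.13]
```

View pics/w7.png

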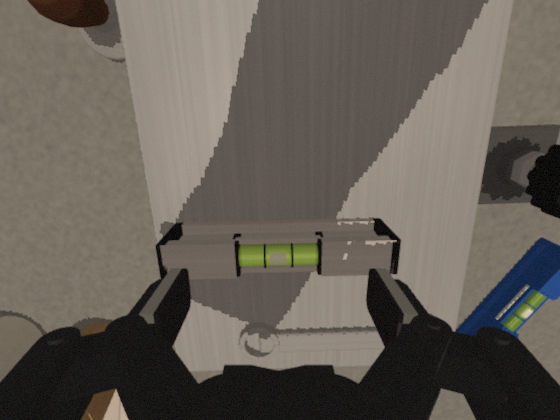

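The fingers straddle the level symmetrically (level centre x≈278, finger centre 278), and the level is about 1.3 mm nearer the robot than assumed. Descending to contact.

Request:
carry_out:
  moves: [1, 0, -0.001, 0.005, 0, 0, 0, 1, 0, -0.001, 0.005, 0, 0, 0, 1, 0, 0, 0.005, 0, 0, 0, 1, 0, 0, 0.004, 0, 0, 0, 1, 0, 0, 0.003, 0, 0, 0]

```text
clock: 15.6
tcp_pos: [0.6771, -0.0999, 0.1342]
orientation: [-0.0, 0.635, 0.772, 0.005]
wrist_force: [0.3, 0.3, -0.6]
finger_gap: 0.0855
```

Request:
carry_out:
  moves: [1, 0, 0, 0.002, 0, 0, 0, 1, 0, 0, 0.002, 0, 0, 0, 1, 0, 0, 0.002, 0, 0, 0, 1, 0, 0, 0.002, 0, 0, 0, 1, 0, 0, 0.002, 0, 0, 0]

```text
clock: 16.23
tcp_pos: [0.6774, -0.0999, 0.128]
orientation: [0.002, 0.635, 0.772, 0.005]
wrist_force: [-5.4, 0.7, 9.6]
finger_gap: 0.0857
```

Contact at 9.6 N with some side force. I'll press harder and ease the side load.

Request:
carry_out:
  moves: [1, 0, -0.001, 0.003, 0, 0, 0, 1, 0, -0.001, 0.004, 0, 0, 0, 1, 0, -0.001, 0.004, 0, 0, 0, 1, 0, -0.001, 0.004, 0, 0, 0, 1, 0, -0.001, 0.004, 0, 0, 0]

```text
clock: 16.85
tcp_pos: [0.6774, -0.0999, 0.1278]
orientation: [0.011, 0.635, 0.772, 0.011]
wrist_force: [-4.3, 0.6, 16.2]
finger_gap: 0.085
```

Run:
```python
from h import *
s=env.get_state(); print(s["wrist_force"],s["ft_torque"],s["tcp_pos"],s["orientation"])
```

```text
[-4.31397585  0.6283957  16.15374764] [0.8884534  1.15239196 0.15662253] [ 0.6774232  -0.09986654  0.12783959] [0.01083787 0.63486117 0.77247774 0.01058229]
```

The tool has crept to a 1.7° tilt. I'll rotate it back about tool x while pressing a little more.

Request:
carry_out:
  moves: [1, 0, -0.001, 0.004, 0.8, 0, 0, 1, 0, -0.001, 0.005, 0.8, 0, 0, 1, 0, -0.001, 0.005, 0.8, 0, 0, 1, 0, -0.001, 0.005, 0.8, 0, 0, 1, 0, -0.001, 0.005, 0.8, 0, 0]

```text
clock: 17.48
tcp_pos: [0.6776, -0.0998, 0.1281]
orientation: [-0.002, 0.634, 0.773, -0.009]
wrist_force: [-5.9, 1.6, 19.6]
finger_gap: 0.0852
```

Run:
```python
from h import *
s=env.get_state(); print(np.round(s["wrist_force"],1),np.round(s["ft_torque"],2),s["tcp_pos"],R.from_quat(np.roll(s["orientation"],-1)).as_matrix()[:,2])
```

```text
[-5.9  1.6 19.6] [1.13 1.35 0.21] [ 0.67762724 -0.09984392  0.12807529] [-0.01364752 -0.01139344 -0.99984195]
```

Request:
carry_out:
  moves: [1, 0, -0.0015, 0.006, 0, 0.2, 0, 1, 0, -0.0015, 0.006, 0, 0.2, 0, 1, 0, -0.0015, 0.006, 0, 0.2, 0, 1, 0, -0.0015, 0.006, 0.1, 0.2, 0, 1, 0, -0.0015, 0.006, 0.1, 0.2, 0]

```text
clock: 18.1
tcp_pos: [0.6777, -0.0999, 0.1278]
orientation: [0.004, 0.632, 0.775, 0.006]
wrist_force: [-6.4, 3.5, 24.0]
finger_gap: 0.0852
```

Run:
```python
from h import *
s=env.get_state(); print(np.round(s["wrist_force"],1),np.round(s["ft_torque"],2),s["tcp_pos"],R.from_quat(np.roll(s["orientation"],-1)).as_matrix()[:,2])
im,C=shot("wrist","w8.png"); t,T=shot("top","t8.png"); b,_=shot("scene","s8.png")
r=lambda a:cv2.resize(a,(390,290),interpolation=cv2.INTER_CUBIC)
cv2.imwrite("pics/c8.png",np.vstack([np.hstack([r(im),r(im[225:300,220:340])]),np.hstack([r(t[90:250,210:400]),r(b[190:330,190:350])])]))
s=env.get_state(); print(np.round(s["wrist_force"],1))
```

```text
[-6.4  3.5 24. ] [ 0.41  1.29 -0.09] [ 0.67765352 -0.09989064  0.12777202] [ 0.01348383  0.00385564 -0.99990166]
[-6.4  3.4 22.8]
```

View pics/c8.png

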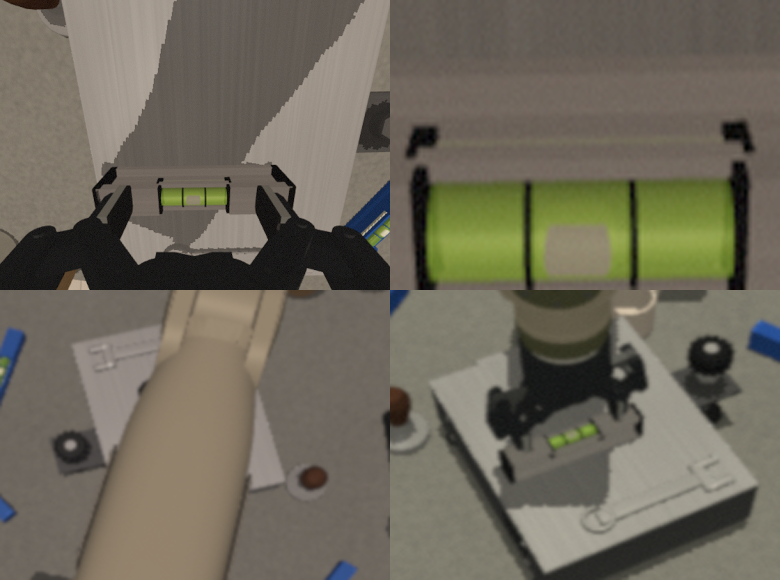

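The bubble is about 0.4 mm off centre (578 against 581, with the lines at 529 and 633). Both fingers press the metal on either side of the window, the force is steady at about 23 N, and nothing in view has been disturbed. Handing in.

Run:
```python
from h import *
print(env.hand_in())
s=env.get_state(); print(s["clock"],np.round(s["wrist_force"],1))
```

```text
the job is handed in; nothing more can be done
None
the job is handed in; nothing more can be done
```

The job is done and handed in at about 18 s of the 72 s allowed, with the arm still pressing the level down.

- **Drawer:** I pushed it in until it stopped dead at about 17 N. The lip came to about 148 mm in front of the stand's centre, which fits a flush front plus the 14 mm lip, and the picture after the push shows the front flush. I have no direct reading of the drawer joint. During the push there was also an upward force of about 13 N, which I did not look into.
- **Bubble:** It started at -7.3 mm. One clockwise turn of the knob of about 173° in a single grasp brought it to about -0.2 mm. Under the press it read about -0.4 mm, against the 2 mm allowed.
- **Press:** Both open fingers press the solid metal either side of the window. The last readings were a steady 23 to 24 N down. A sideways force of about 7 N remained and the tool was tilted about 0.8°, but its position held within about 0.3 mm.
- **Other things:** The last pictures show the tamper and spanner unmoved. The arm hid the cup's place in the last top view, and the jug, portafilter and funnel were not checked again; nothing worked near them.

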